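# Close the seam of a shipping box in the packing bay

## Task

Push the carton along the rollers until it is fully in the bay against the end stop. Then take the stylus from its leaning rest and run its tip along the seam on top of the carton in one unbroken pass, from the landing before the first tab to the end of the last tab (towards the end stop), slowly (well under 12 cm/s), so that all four tabs are pressed flat. Put the stylus back home in its rest, leaving the carton in the bay and the mug, jar, stapler and mouse where they are.

Things in the scene. Friction and masses are not known exactly. Their poses are not given: they have to be found in the camera images.
- station: Fixed roller strip, 160 mm wide (x), 470 mm long (y); origin: centre of its underside. Grey free-turning rollers, tops 35 mm up, lie between two aluminium side rails (inner faces x = +-64 mm, 60 mm high, 10 mm thick). A dark end stop at the -y end (75 mm high, face at y = -222.5 mm); the +y end is open. The bay is the last 200 mm before the stop.
- lamp (a point): Middle of the lower -x edge of the white lamp head over the bay (station axes). The head is a rigid box reaching 68 mm to +x, 77.5 mm to either side in y, 55 mm up (station x -8..60, y -225..-70, z 190..245 mm). It overhangs the seam: over the bay the gripper must lean 25 to 45 degrees from vertical, its body to the station's -x. Its post, 20 mm thick, is at station x 92, y -190.
- bay (a point): Point on the roller tops where the centre of the carton's underside is when the carton is fully in the bay against the stop (station axes).
- carton: Loose rigid cardboard-coloured shipping box on the rollers, 120 (x) x 200 (y) x 70 mm high, about 0.45 kg; origin: centre of its underside; its axes nearly along the station's (y points away from the stop). Rolls easily along the station's y; 4 mm play to each side rail. The seam runs along the middle of its top.
- seam_mid (a point): Middle of the seam: a groove 14 mm wide along carton y (x = 0), floor at carton z = 66, box top at 70 mm. Grey tabs 1 to 4 lie in it from +y to -y, each 37.5 x 11 mm, hinged 1 mm below the floor at its +y end (hinges y = 73, 35, -3, -41 mm), rising towards -y to 6 mm above the floor (level with it once pressed). A ball slid along the floor to -y presses each flat (hinge friction 0.006 N m).
- seam_start (a point): Point on the floor of the flat landing before tab 1 (carton x = 0, y = 83, z = 66 mm; the landing spans y = 74 to 100). A like landing after tab 4 spans y = -80 to -100 mm.
- stylus: Loose hand stylus, 108 mm long, 40 g: white round nib 8 mm thick with a ball end of 4 mm radius, then from 16 to 104 mm above the ball's centre a pale wooden shaft 14 x 14 mm square. Origin: centre of the ball end; z along the shaft to the butt; x, y across the flats. It starts home in the rest, axes as point seat.
- grip (a point): Point on the stylus's axis 64 mm from the ball's centre, just above its balance point (57 mm): a good place for the TCP, fingers along the shaft, closing on its +-y faces (stylus axes).
- rest: Fixed dark steel stylus rest, foot 85 x 60 x 12 mm; origin: centre of its underside. Its trough leans 0.56 rad from vertical, upper end to the rest's -x. Inside 19 mm wide in y (2.5 mm free each side of the shaft), 5 mm free on the upper side; walls end 34 mm along the axis; only a rail 12 mm wide goes on to 78 mm under the shaft's lower face.
- seat (a point): Where the ball's centre is when the stylus is home: 4 mm above the trough floor, on the resting shaft's axis. Its z points up along the trough, y is the rest's y, x the trough's open upper side. In rest axes: x 22.9, y 0, z 33.4 mm.
- tab1 (a joint): Closing tab 1 of the carton's seam: 0 = raised (as far as it goes), 0.16 rad = pressed flat. It stays where it is left.
- tab2 (a joint): Closing tab 2 of the carton's seam: 0 = raised (as far as it goes), 0.16 rad = pressed flat. It stays where it is left.
- tab3 (a joint): Closing tab 3 of the carton's seam: 0 = raised (as far as it goes), 0.16 rad = pressed flat. It stays where it is left.
- tab4 (a joint): Closing tab 4 of the carton's seam: 0 = raised (as far as it goes), 0.16 rad = pressed flat. It stays where it is left.
- mug: White ceramic mug, 76 mm across, 90 mm tall, handle on its +y side. A bystander; origin at the centre of its underside.
- jar: Glass jar with a steel cap, 68 mm across, 85 mm tall. A bystander; origin at the centre of its underside.
- stapler: Black stapler, 35 x 130 x 49 mm (long along its y). A bystander; origin at the centre of its underside.
- mouse: Black computer mouse, 100 x 60 x 26 mm (long along its x). A bystander; origin at the centre of its underside.
There are look-alikes about, which are no part of the job. There is more than one size of the stylus; the job needs the smallest.

How it is judged:
On the way, in this order (a step that is already met when the one before it is completed fails the run):
1. the carton is fully in the bay against the stop, at rest (horizontal distance between carton and bay below 0.01 m and y of carton in the frame of bay below 0.006 m and z of carton in the frame of bay below 0.006 m and angle between the y axis of carton and the y axis of station, either way round below 0.08 rad and linear speed of carton below 0.03 m/s), for 0.2 s.
2. the stylus tip is at the start of the seam (on the landing before tab 1), the carton in the bay (horizontal distance between carton and bay below 0.01 m and y of carton in the frame of bay below 0.006 m and z of carton in the frame of bay below 0.006 m and angle between the y axis of carton and the y axis of station, either way round below 0.08 rad and distance between stylus and seam_start below 0.012 m), for 0.1 s.
3. tab 1 is pressed flat with the stylus tip at its free end (horizontal distance between carton and bay below 0.01 m and y of carton in the frame of bay below 0.006 m and z of carton in the frame of bay below 0.006 m and angle between the y axis of carton and the y axis of station, either way round below 0.08 rad and value of joint tab1 above 0.12 rad and y of stylus in the frame of carton between 0.027 and 0.049 m and z of stylus in the frame of carton below 0.076 m and x of stylus in the frame of carton between -0.01 and 0.01 m), for 0.05 s.
4. tab 2 is pressed flat with the stylus tip at its free end (horizontal distance between carton and bay below 0.01 m and y of carton in the frame of bay below 0.006 m and z of carton in the frame of bay below 0.006 m and angle between the y axis of carton and the y axis of station, either way round below 0.08 rad and value of joint tab2 above 0.12 rad and y of stylus in the frame of carton between -0.011 and 0.011 m and z of stylus in the frame of carton below 0.076 m and x of stylus in the frame of carton between -0.01 and 0.01 m), for 0.05 s.
5. tab 3 is pressed flat with the stylus tip at its free end (horizontal distance between carton and bay below 0.01 m and y of carton in the frame of bay below 0.006 m and z of carton in the frame of bay below 0.006 m and angle between the y axis of carton and the y axis of station, either way round below 0.08 rad and value of joint tab3 above 0.12 rad and y of stylus in the frame of carton between -0.049 and -0.027 m and z of stylus in the frame of carton below 0.076 m and x of stylus in the frame of carton between -0.01 and 0.01 m), for 0.05 s.
6. tab 4 is pressed flat with the stylus tip at its free end (horizontal distance between carton and bay below 0.01 m and y of carton in the frame of bay below 0.006 m and z of carton in the frame of bay below 0.006 m and angle between the y axis of carton and the y axis of station, either way round below 0.08 rad and value of joint tab4 above 0.12 rad and y of stylus in the frame of carton between -0.087 and -0.065 m and z of stylus in the frame of carton below 0.076 m and x of stylus in the frame of carton between -0.01 and 0.01 m), for 0.05 s.
At the end, for the whole second after the job is handed in: Carton in the bay (within 10 mm of the bay point, 6 mm of the stop, square to 0.08 rad), all four tabs above 0.12 rad, stylus home in the rest (tip within 12 mm of the seat, within 0.15 rad of the trough axis) and released, stylus and carton at rest (horizontal distance between carton and bay below 0.01 m and y of carton in the frame of bay below 0.006 m and z of carton in the frame of bay below 0.006 m and angle between the y axis of carton and the y axis of station, either way round below 0.08 rad and value of joint each of tab1, tab2, tab3, tab4 above 0.12 rad and distance between stylus and seat below 0.012 m and angle between the z axis of stylus and the z axis of seat, either way round below 0.15 rad and contact force between the fingers and stylus below 0.1 N and linear speed of each of stylus, carton below 0.02 m/s); the robot touches nothing.
It fails at once if the stylus moves faster than 0.12 m/s while its tip is in the seam ((z of stylus in the frame of carton between 0.055 and 0.076 m and x of stylus in the frame of carton between -0.012 and 0.012 m and y of stylus in the frame of carton between -0.1 and 0.1 m) and linear speed of stylus above 0.12 m/s).
It fails at once if the tip is lifted out of the seam after tab 1 is pressed and before tab 4 is (the pass must be unbroken) (value of joint tab1 above 0.12 rad and not (value of joint tab4 above 0.12 rad) and z of stylus in the frame of carton above 0.086 m).
It fails at once if a bystander (mug, jar, stapler, mouse) is shoved more than 25 mm (distance of any of mug, jar, stapler, mouse from where it was at the start of the episode above 0.025 m).
It also fails if it takes over 72 s, if anything falls off the work surface, if the arm or the gripper's body presses on something with over 40 N, if the wrist force passes 120 N, or if a joint passes its speed limit or range.

## Robot

A 7-joint arm with a two-finger parallel gripper is mounted at the origin on the work surface. World frame = base frame: x ahead of the robot, y to its left, z up, the work surface at z = 0. Lengths are in m, angles in rad, forces in N, time in s.
With the tool pointing down it reaches from about 0.425 to 0.8 m from the base axis. Payload 8.3 kg.
Tool frame: the origin (TCP) lies between the finger pads, 19 mm behind the fingertips; this is the grasp point; z points along the fingers, y is the line along which they close (so a half turn about z gives the same grasp; the last joint's range is limited). The gripper opens to 85 mm and grips with 20 to 120 N. Pads are 22 mm wide; open, the fingers measure 114 mm over their backs; the gripper's body (76 mm by 85 mm) begins 54 mm behind the grasp point. The pads swing forward as they close: fully open they stand 13 mm farther back than shut.
Start: joints at [1.253, 0.383, 0.016, 1.37, -0.006, 1.388, -0.046], TCP at [0.158, -0.605, 0.25] pointing down, gripper open.
Joint ranges: [-2.95, 2.95], [-0.25, 2.06], [-1.52, 1.56], [0.18, 2.33], [-1.44, 4.58], [0.02, 2.06], [-3.01, 3.01]. Speed limits (rad/s): [2.39, 2.39, 3.01, 3.01, 3.14, 3.14, 3.14].

## Interface

Orientations are given as a unit quaternion [x, y, z, w].
In Python, from station import ctrl gives the robot as it stands.
- The arm moves only by the tool arm_command, never from a script. Its argument "moves" is a list of rows, each an object with "offset": the shift along the tool's x, y, z scaled (see below), a list of three; "angular": the turn, a rotation vector about the tool's x, y, z scaled (see below), a list of three; "grip": the opening, from -1 (shut) to 1 (fully open). A call has 1 to 10 rows; each row is the pose to reach, as a shift and turn from the pose commanded when the call began, along the tool's axes at that moment; what a row does not reach only later rows make up. The controller multiplies each number of a shift by 750 mm and each number of a turn by 90 degrees. A row lasts 1/8 s, in which the tool goes at most 62.5 mm and 10.7 degrees, less where a joint would pass 70% of its speed; a pose out of reach is approached as far as the arm can. A call with a number of a shift or a turn outside -1 to 1 is refused whole. A call with a gripper value outside its range is refused whole. The fingers move at their own pace and stop on an object; "squeeze" is the grip in N (left out, the last holds). Time passes only in rows, so rows that repeat a pose let the fingers close. It gives the time, the measured TCP pose, the force, the opening and the grip force at its end, in the units of the state.
- ctrl.sense(): the state, without advancing time (a new reading comes with each control period).
- ctrl.camera(name): name is "scene" or "top" or "wrist"; returns a dict with "pixels" (420x560x3 uint8, blue, green, red), "fx", "fy", "cx", "cy" (pixels), "R" (3x3) and "t" (3): a world point X has camera coordinates R X + t. Camera axes: x right, y down, z forward; pixel columns grow to the right and rows downward; lengths in m; the calibration is good to about 2 mm. A picture is of the moment at which its call begins. There is no depth.
- ctrl.job_done(): hands the job in; it is judged then, once.
The state is a dict: "t": time; "joint_pos": joint angles; "dq": joint speeds; "tau": joint torques, N m; "position": TCP position; "tool_rot": TCP orientation; "ft_force": force on the tool from outside, world axes, zero at the start; "torque": the same for the moment, N m; "width": finger opening in m; "grasp_force": force on a finger pad.
Only numpy, scipy, OpenCV 4.12 (cv2) and the standard library are available. Lean on these libraries where they do the work, as an engineer would, in place of code of your own. Each camera call takes 0.05 s, during which the arm holds its last target. There are 200 camera calls.

## Working session

There is one attempt and no reset: what is moved stays moved. The work goes in short steps, Python scripts to look and compute and a tool call to move; the robot and the scene stay as the last step left them, time stands still between calls to the robot, and variables do not carry over. Pictures are saved under pics/ and viewed, at most 10 in all, crops included, and the job is handed in when it is done.

Besides the shell and the picture viewer there is one more tool, called after ">>>" by a JSON object that holds its "method" and its "body". arm_command: Moves the arm, as the interface text tells. Its arguments: {"type":"object","properties":{"moves":{"type":"array"},"squeeze":{"type":"number"}},"required":["moves"]}

```bash
mkdir -p pics; ls; python3 - <<'E'
from station import ctrl
import cv2,pickle
s=ctrl.sense(); print(s)
for n in ("scene","top"):
    c=ctrl.camera(n); cv2.imwrite(f"pics/{n}0.png",c["pixels"]); pickle.dump(c,open(f"{n}0.pkl","wb")); print(n,c["fx"],c["fy"],c["cx"],c["cy"],c["R"],c["t"])
E
```

```text
pics
{'t': 0.0, 'joint_pos': array([ 1.25308702,  0.38423918,  0.0163843 ,  1.37111869, -0.00631012,
        1.38819216, -0.04648943]), 'dq': array([ 1.22941604e-03, -4.16326410e-04, -1.51403449e-03,  4.53515376e-04,
        2.55147492e-03, -4.91851949e-04, -2.32146343e-05]), 'tau': array([ 4.55453956e-04, -6.27584696e+01,  8.44370015e-01, -3.71824837e+01,
        1.64835731e-02,  1.42962884e-02,  1.04482234e-05]), 'position': array([ 0.15745869, -0.60437692,  0.24899433]), 'tool_rot': array([ 9.91890538e-01,  1.27091507e-01, -1.34722884e-04, -9.44541297e-04]), 'ft_force': array([-0.99653725,  1.03611495, -0.06837089]), 'torque': array([ 0.01096515, -0.00015286, -0.03244517]), 'grasp_force': 0.0, 'width': 0.08532858619116107}
scene 530.0543327312764 530.0543327312764 281.2098792545853 202.67569359687002 [[-0.60671465  0.7948647  -0.00935093]
 [ 0.42653128  0.3155967  -0.84762597]
 [-0.67079685 -0.51825556 -0.5305118 ]] [ 0.25497884 -0.10377615  1.90117106]
top 382.7936491741752 382.7936491741752 278.06380647564123 203.4972023636699 [[ 0.00784867 -0.99967857 -0.02410699]
 [-0.99713902 -0.00601169 -0.07535006]
 [ 0.07518091  0.02462942 -0.9968657 ]] [0.07570157 0.50591181 1.06094453]
```

View pics/scene0.png

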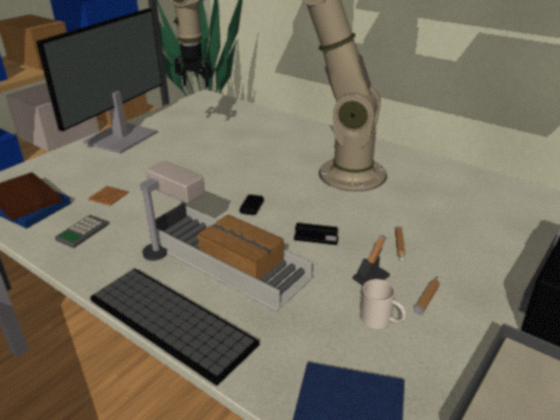

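View pics/top0.png

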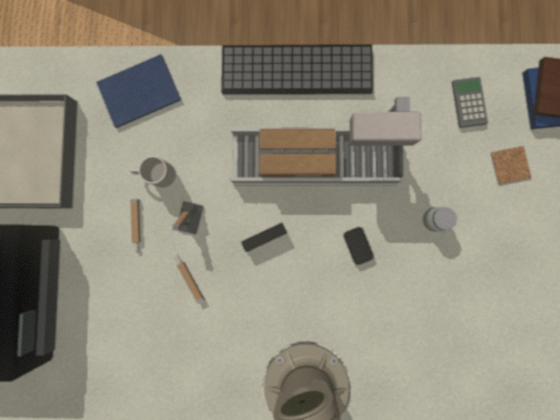

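Top view: the station runs along image horizontal, with stop and lamp at the right (385,127) and the carton at (298,152). The dark rest with a stylus is at (190,217). Look-alike pencils lie flat on the table at (135,222) and (190,282). The stylus wanted is the one leaning in the rest, which I'll confirm in an enlarged crop.

```bash
python3 - <<'E'
import cv2,numpy as np
a=cv2.imread("pics/top0.png"); s=cv2.imread("pics/scene0.png")
up=lambda i,k: cv2.resize(i,None,fx=k,fy=k,interpolation=cv2.INTER_CUBIC)
cv2.imwrite("pics/c1.png",up(a[95:195,225:425],4))
r=up(a[190:310,120:220],5); q=up(s[220:320,340:450],5)
q=cv2.copyMakeBorder(q,0,max(0,600-q.shape[0]),0,0,cv2.BORDER_CONSTANT)
r=up(a[192:242,160:222],6); q=up(s[220:292,340:420],5)
cv2.imwrite("pics/c2.png",np.hstack([cv2.copyMakeBorder(r,0,360-r.shape[0],0,0,cv2.BORDER_CONSTANT),q]))
E
```

```text
(no output)
```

View pics/c1.png

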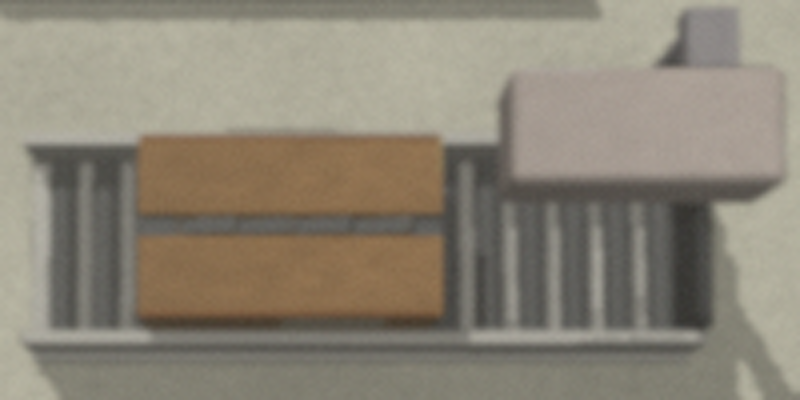

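View pics/c2.png

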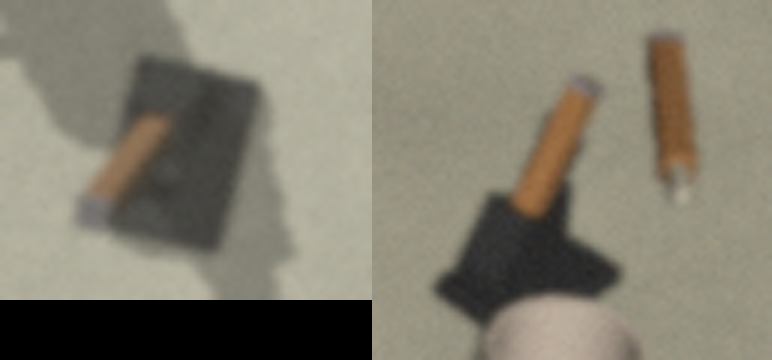

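c2 shows the 108 mm stylus in the rest: foot corners at about (184,201),(203,206),(196,233) top px, butt at about (176,227) top and (382,237) scene. The flat ones look longer (about 119 and 150 mm). c1 shows the carton's top corners at (138,136),(444,136),(138,318),(442,318) and the seam at v≈225. I'll fit poses from these.

```bash
cat > h.py <<'E'
import numpy as np, cv2, pickle
from scipy.spatial.transform import Rotation as Rn
from scipy.optimize import least_squares
def proj(c,X):
    p=np.atleast_2d(X)@c["R"].T+c["t"]; return np.c_[c["fx"]*p[:,0]/p[:,2]+c["cx"],c["fy"]*p[:,1]/p[:,2]+c["cy"]]
def ray(c,uv):
    d=c["R"].T@np.array([(uv[0]-c["cx"])/c["fx"],(uv[1]-c["cy"])/c["fy"],1]); return -c["R"].T@c["t"],d/np.linalg.norm(d)
def plane(c,uv,z):
    o,d=ray(c,uv); return o+d*(z-o[2])/d[2]
def tri(*obs):
    A=np.zeros((3,3));b=np.zeros(3)
    for c,uv in obs:
        o,d=ray(c,uv);M=np.eye(3)-np.outer(d,d);A+=M;b+=M@o
    return np.linalg.solve(A,b)
def T(p,X): # p=x,y,yaw(,z)
    return np.atleast_2d(X)@Rn.from_euler("z",p[2]).as_matrix().T+[p[0],p[1],0]
def fit(obs,p0): # obs list of (cam,local pts,pix)
    f=lambda p:np.concatenate([(proj(c,T(p,L))-P).ravel() for c,L,P in obs])
    r=least_squares(f,p0,loss="soft_l1"); return r.x,r.fun
def crop(u,v,k,x0,y0): return ((u+.5)/k-.5+x0,(v+.5)/k-.5+y0)
def go(s,p,R): # offset, angular numbers from the measured pose to world pose
    R0=Rn.from_quat(s["tool_rot"]); return np.round(R0.inv().apply(np.array(p)-s["position"])/.75,4),np.round((R0.inv()*R).as_rotvec()/(np.pi/2),4)
E
python3 - <<'E'
from h import *
from station import ctrl
top=pickle.load(open("top0.pkl","rb"));sc=pickle.load(open("scene0.pkl","rb"))
k=lambda u,v:crop(u,v,4,225,95)
r=lambda u,v:crop(u,v,6,160,192)
P=[k(138,136),k(444,136),k(442,318),k(138,318)]
for q in P: print("carton",plane(top,q,.105))
print("seam",plane(top,k(138,225),.105),plane(top,k(444,225),.105))
print("station -x rail outer",plane(top,k(22,343),.06),plane(top,k(706,343),.06))
print("stat +x",plane(top,k(28,146),.06))
print("lamp edge",plane(top,k(502,186),.19),plane(top,k(784,186),.19), plane(top,k(512,72),.245),plane(top,k(784,72),.245))
for q in (r(145,57),r(262,85),r(218,250)): print("rest",plane(top,q,.012))
b=tri((top,r(95,212)),(sc,crop(585-372,86,5,340,220)));print("butt",b,proj(top,b),r(95,212))
for a,e in (((135,200),(135,242)),((178,255),(202,303))): print("flat len",np.linalg.norm(plane(top,a,.007)-plane(top,e,.007)))
w=ctrl.camera("wrist");s=ctrl.sense();C=-w["R"].T@w["t"];R0=Rn.from_quat(s["tool_rot"])
print("cam in tool",R0.inv().apply(C-s["position"]),R0.inv().apply(w["R"][2]),w["fx"])
E
```

```text
carton [0.69713363 0.12874509 0.105     ]
carton [ 0.69737863 -0.07279003  0.105     ]
carton [ 0.57664528 -0.07107512  0.105     ]
carton [0.57582033 0.12733954 0.105     ]
seam [0.63753455 0.12805457 0.105     ] [ 0.63806846 -0.07258572  0.105     ]
station -x rail outer [0.5650955  0.21010238 0.06      ] [ 0.5672149  -0.25491163  0.06      ]
stat +x [0.70237893 0.20831632 0.06      ]
lamp edge [ 0.64352082 -0.09658693  0.19      ] [ 0.64386074 -0.26409691  0.19      ] [ 0.69575553 -0.09359414  0.245     ] [ 0.69578122 -0.24620828  0.245     ]
rest [0.5112803  0.34958072 0.012     ]
rest [0.49823429 0.29316372 0.012     ]
rest [0.41974752 0.31234064 0.012     ]
butt [0.43562815 0.34050686 0.11945189] [[175.19816978 227.04971556]] (175.41666666666666, 226.91666666666666)
flat len 0.12068711262424357
flat len 0.15158866116320904
cam in tool [ 0.08299571  0.00071771 -0.12359307] [-3.19807170e-01  9.00796733e-04  9.47482223e-01] 296.6523041785674
```

Carton measures 121 x 200 mm, centre (0.637, 0.028). The station is at about (0.639, -0.0225), and the bay's carton centre y is about -0.145. The butt triangulates to z 0.1195 (0.1215 expected for the 108 mm stylus at the rest pose), so the one in the rest is the right one. Next I'll move to the pre-push position.

```bash
python3 - <<'E'
from h import *
from station import ctrl
s=ctrl.sense()
R=Rn.from_matrix(np.array([[0,1,0],[1,0,0],[0,0,-1.]]))
for p in ([.42,-.35,.30],[.50,.05,.32],[.637,.175,.22]): print(p,*go(s,p,R))
E
```

```text
[0.42, -0.35, 0.3] [ 0.4243 -0.2402 -0.0674] [-8.000e-04 -6.000e-04 -8.378e-01]
[0.5, 0.05, 0.32] [ 0.6619 -0.7295 -0.0933] [-8.000e-04 -6.000e-04 -8.378e-01]
[0.637, 0.175, 0.22] [ 0.8807 -0.8445  0.0402] [-8.000e-04 -6.000e-04 -8.378e-01]
```

>>> {"method": "arm_command", "body": {"moves": [{"offset": [0.424,-0.24,-0.067],"angular": [0,0,-0.4],"grip": -1},{"offset": [0.424,-0.24,-0.067],"angular": [0,0,-0.838],"grip": -1},{"offset": [0.424,-0.24,-0.067],"angular": [0,0,-0.838],"grip": -1},{"offset": [0.424,-0.24,-0.067],"angular": [0,0,-0.838],"grip": -1},{"offset": [0.424,-0.24,-0.067],"angular": [0,0,-0.838],"grip": -1},{"offset": [0.662,-0.73,-0.093],"angular": [0,0,-0.838],"grip": -1},{"offset": [0.662,-0.73,-0.093],"angular": [0,0,-0.838],"grip": -1},{"offset": [0.662,-0.73,-0.093],"angular": [0,0,-0.838],"grip": -1},{"offset": [0.662,-0.73,-0.093],"angular": [0,0,-0.838],"grip": -1},{"offset": [0.662,-0.73,-0.093],"angular": [0,0,-0.838],"grip": -1}]}}

```text
t: 1.4
position: [0.4621, -0.0865, 0.3113]
tool_rot: [0.707, 0.707, -0.0, 0.0]
ft_force: [1.5, -0.6, 0.7]
width: 0.0005
grasp_force: 0.0
```

```bash
cat > go.py <<'E'
import sys; from h import *; from station import ctrl
s=ctrl.sense(); np.set_printoptions(suppress=True,precision=4)
print("t",s["t"],"pos",s["position"],"q",s["joint_pos"],"f",s["ft_force"],"w",s["width"],s["grasp_force"])
PUSH=Rn.from_matrix(np.array([[0,1,0],[1,0,0],[0,0,-1.]]))
def sty(yaw,lean): # tool y = local +y, tool z down the shaft, body leaning to local -x
    z=np.array([np.sin(lean),0,-np.cos(lean)]);y=np.array([0,1.,0]);return Rn.from_euler("z",yaw)*Rn.from_matrix(np.c_[np.cross(y,z),y,z])
def show(R,*ps):
    for p in ps: o,a=go(s,p,R); print(p,o.tolist(),a.tolist())
exec(sys.stdin.read())
E
python3 go.py <<'E'
show(PUSH,[.637,.175,.22],[.637,.175,.08],[.637,.16,.08])
E
```

```text
t 1.4 pos [ 0.4621 -0.0865  0.3113] q [ 0.6713  0.0523 -0.5732  1.6451  0.029   1.4524  0.0954] f [ 1.4764 -0.6411  0.7132] w 0.0004954671064958432 0.0
[0.637, 0.175, 0.22] [0.3487, 0.2332, 0.1217] [0.0001, 0.0003, 0.0]
[0.637, 0.175, 0.08] [0.3488, 0.2331, 0.3084] [0.0001, 0.0003, 0.0]
[0.637, 0.16, 0.08] [0.3288, 0.2331, 0.3084] [0.0001, 0.0003, 0.0]
```

>>> {"method": "arm_command", "body": {"moves": [{"offset": [0.349,0.233,0.12],"angular": [0,0,0],"grip": -1},{"offset": [0.349,0.233,0.12],"angular": [0,0,0],"grip": -1},{"offset": [0.349,0.233,0.12],"angular": [0,0,0],"grip": -1},{"offset": [0.349,0.233,0.12],"angular": [0,0,0],"grip": -1},{"offset": [0.349,0.233,0.12],"angular": [0,0,0],"grip": -1},{"offset": [0.349,0.233,0.12],"angular": [0,0,0],"grip": -1},{"offset": [0.349,0.233,0.12],"angular": [0,0,0],"grip": -1},{"offset": [0.349,0.233,0.308],"angular": [0,0,0],"grip": -1},{"offset": [0.349,0.233,0.308],"angular": [0,0,0],"grip": -1},{"offset": [0.349,0.233,0.308],"angular": [0,0,0],"grip": -1}]}}

```text
t: 2.65
position: [0.6348, 0.1696, 0.0771]
tool_rot: [0.708, 0.706, -0.003, -0.001]
ft_force: [-0.2, -0.2, -0.4]
width: 0.0002
grasp_force: 0.0
```

```bash
python3 go.py <<'E'
show(PUSH,[.637,.16,.08],[.637,-.02,.08],[.637,-.03,.08])
E
```

```text
t 2.65 pos [0.6348 0.1696 0.0771] q [ 0.1171  0.672  -0.6388  1.4506  0.4173  1.163  -0.5883] f [-0.1912 -0.1794 -0.4071] w 0.00024137281309942382 0.0
[0.637, 0.16, 0.08] [-0.0128, 0.0029, -0.0038] [-0.0034, 0.0022, -0.0015]
[0.637, -0.02, 0.08] [-0.2528, 0.0035, -0.003] [-0.0034, 0.0022, -0.0015]
[0.637, -0.03, 0.08] [-0.2661, 0.0035, -0.003] [-0.0034, 0.0022, -0.0015]
```

>>> {"method": "arm_command", "body": {"moves": [{"offset": [-0.02,0.003,-0.004],"angular": [-0.003,0.002,-0.001],"grip": -1},{"offset": [-0.04,0.003,-0.004],"angular": [-0.003,0.002,-0.001],"grip": -1},{"offset": [-0.055,0.003,-0.004],"angular": [-0.003,0.002,-0.001],"grip": -1},{"offset": [-0.07,0.003,-0.004],"angular": [-0.003,0.002,-0.001],"grip": -1},{"offset": [-0.09,0.003,-0.004],"angular": [-0.003,0.002,-0.001],"grip": -1},{"offset": [-0.11,0.003,-0.004],"angular": [-0.003,0.002,-0.001],"grip": -1},{"offset": [-0.13,0.003,-0.004],"angular": [-0.003,0.002,-0.001],"grip": -1},{"offset": [-0.15,0.003,-0.004],"angular": [-0.003,0.002,-0.001],"grip": -1},{"offset": [-0.17,0.003,-0.004],"angular": [-0.003,0.002,-0.001],"grip": -1},{"offset": [-0.185,0.003,-0.004],"angular": [-0.003,0.002,-0.001],"grip": -1}]}}

```text
t: 3.9
position: [0.6401, 0.0345, 0.0849]
tool_rot: [0.706, 0.708, 0.004, 0.001]
ft_force: [1.8, 3.7, 6.4]
width: 0.0002
grasp_force: 1.9
```

```bash
python3 go.py <<'E'
show(PUSH,[.637,-.02,.08],[.637,-.03,.08],[.637,-.035,.08])
c=ctrl.camera("top");pickle.dump(c,open("top1.pkl","wb"))
# brown carton extent along seam rows
a=c["pixels"].astype(int); m=(a[:,:,2]-a[:,:,0]>35); cols=np.where(m[120:180,230:410].sum(0)>20)[0]+230; print("brown cols",cols.min(),cols.max(),plane(c,(cols.min()-.5,152),.105),plane(c,(cols.max()+.5,152),.105))
E
```

```text
t 3.9 pos [0.6401 0.0345 0.0849] q [ 0.3425  0.6217 -0.6386  1.5086  0.3908  1.133  -0.3681] f [1.7551 3.6584 6.4343] w 0.00020916731786275422 1.9061208050698042
[0.637, -0.02, 0.08] [-0.0727, -0.0043, 0.0062] [0.0048, -0.0025, 0.0014]
[0.637, -0.03, 0.08] [-0.086, -0.0043, 0.0061] [0.0048, -0.0025, 0.0014]
[0.637, -0.035, 0.08] [-0.0927, -0.0043, 0.0061] [0.0048, -0.0025, 0.0014]
brown cols 361 375 [ 0.6353 -0.1374  0.105 ] [ 0.6354 -0.1764  0.105 ]
```

>>> {"method": "arm_command", "body": {"moves": [{"offset": [-0.012,-0.002,0.002],"angular": [0,0,0],"grip": -1},{"offset": [-0.024,-0.002,0.002],"angular": [0,0,0],"grip": -1},{"offset": [-0.034,-0.002,0.002],"angular": [0,0,0],"grip": -1},{"offset": [-0.044,-0.002,0.002],"angular": [0,0,0],"grip": -1},{"offset": [-0.054,-0.002,0.002],"angular": [0,0,0],"grip": -1},{"offset": [-0.064,-0.002,0.002],"angular": [0,0,0],"grip": -1},{"offset": [-0.072,-0.002,0.002],"angular": [0,0,0],"grip": -1},{"offset": [-0.08,-0.002,0.002],"angular": [0,0,0],"grip": -1},{"offset": [-0.086,-0.002,0.002],"angular": [0,0,0],"grip": -1},{"offset": [-0.09,-0.002,0.002],"angular": [0,0,0],"grip": -1}]}}

```text
t: 5.2
position: [0.6396, -0.0334, 0.0845]
tool_rot: [0.706, 0.708, 0.004, 0.003]
ft_force: [0.3, 1.1, 12.9]
width: -0.0003
grasp_force: 1.8
```

```bash
python3 go.py <<'E'
show(PUSH,[.637,-.035,.08],[.637,-.04,.08])
c=ctrl.camera("top");pickle.dump(c,open("top2.pkl","wb"));cv2.imwrite("pics/c3.png",cv2.resize(c["pixels"][95:195,225:425],None,fx=4,fy=4,interpolation=2))
E
```

```text
t 5.2 pos [ 0.6396 -0.0334  0.0845] q [ 0.4432  0.6172 -0.6294  1.5128  0.3848  1.1274 -0.2594] f [ 0.2824  1.1163 12.8729] w -0.0002537875044864148 1.8487754452507943
[0.637, -0.035, 0.08] [-0.0021, -0.0035, 0.0059] [0.0063, -0.0017, 0.0011]
[0.637, -0.04, 0.08] [-0.0088, -0.0036, 0.0059] [0.0063, -0.0017, 0.0011]
```

View pics/c3.png

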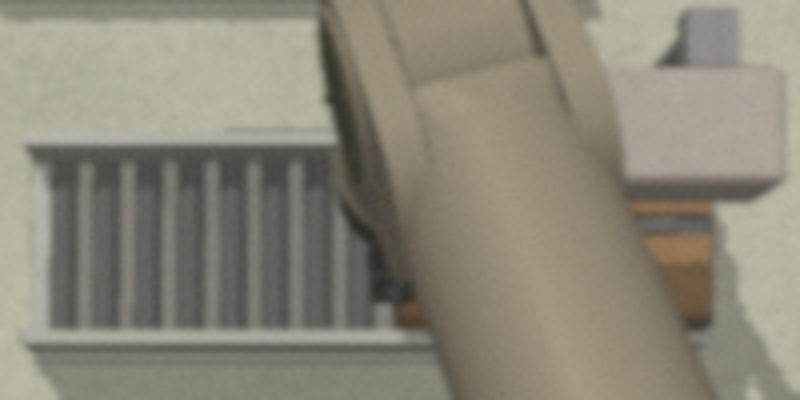

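The carton's far end is at u≈712, about y -0.248, at the stop; its near face is about y -0.04. I'll nudge a few mm more to seat it, easing off the vertical load.

>>> {"method": "arm_command", "body": {"moves": [{"offset": [0,0,-0.005],"angular": [0,0,0],"grip": -1},{"offset": [-0.004,0,-0.005],"angular": [0,0,0],"grip": -1},{"offset": [-0.008,0,-0.005],"angular": [0,0,0],"grip": -1},{"offset": [-0.011,0,-0.005],"angular": [0,0,0],"grip": -1},{"offset": [-0.011,0,-0.005],"angular": [0,0,0],"grip": -1}]}}

```text
t: 5.88
position: [0.6381, -0.0337, 0.0861]
tool_rot: [0.704, 0.71, 0.006, -0.002]
ft_force: [2.0, 17.5, 4.5]
width: -0.0
grasp_force: 8.8
```

```bash
python3 go.py <<'E'
print(s["torque"])
E
```

```text
t 5.875 pos [ 0.6381 -0.0337  0.0861] q [ 0.4521  0.6167 -0.6352  1.5116  0.3768  1.1322 -0.2444] f [ 2.0104 17.4592  4.5079] w -2.8617461817025025e-05 8.813196122646332
[ 3.4073 -0.398   0.0846]
```

Seated: the carton didn't move under 17.5 N. Now I'll back off, rise, and go to the pre-grasp pose above the rest.

```bash
python3 go.py <<'E'
show(PUSH,[.638,0.0,.088],[.6,.06,.28])
yaw=-.235;G=sty(yaw,.56)
ax=-G.as_matrix()[:,2]; seat=np.array([.4655,.331,0])+Rn.from_euler("z",yaw).apply([.0229,0,.0334]); print(seat,ax)
show(G,[.5,.25,.30],(seat+.16*ax).round(4).tolist())
E
```

```text
t 5.875 pos [ 0.6381 -0.0337  0.0861] q [ 0.4521  0.6167 -0.6352  1.5116  0.3768  1.1322 -0.2444] f [ 2.0104 17.4592  4.5079] w -2.8617461817025025e-05 8.813196122646332
[0.638, 0.0, 0.088] [0.0449, 0.0002, -0.002] [0.0041, -0.0072, 0.0055]
[0.6, 0.06, 0.28] [0.1282, -0.0481, -0.2574] [0.0041, -0.0072, 0.0055]
[0.4878 0.3257 0.0334] [-0.5166  0.1237  0.8473]
[0.5, 0.25, 0.3] [0.383, -0.179, -0.2821] [-0.2282, -0.3054, -0.8238]
[0.4051, 0.3455, 0.169] [0.5095, -0.3056, -0.1068] [-0.2282, -0.3054, -0.8238]
```

>>> {"method": "arm_command", "body": {"moves": [{"offset": [0.012,0,-0.003],"angular": [0,0,0],"grip": -1},{"offset": [0.045,0,-0.005],"angular": [0,0,0],"grip": -1},{"offset": [0.09,-0.01,-0.06],"angular": [0,0,0],"grip": -1},{"offset": [0.11,-0.03,-0.14],"angular": [0,0,0],"grip": -0.5},{"offset": [0.13,-0.05,-0.22],"angular": [0,0,0],"grip": 0},{"offset": [0.17,-0.07,-0.27],"angular": [-0.03,-0.04,-0.11],"grip": 0.1},{"offset": [0.23,-0.1,-0.28],"angular": [-0.06,-0.08,-0.21],"grip": 0.1},{"offset": [0.3,-0.14,-0.28],"angular": [-0.09,-0.12,-0.32],"grip": 0.1},{"offset": [0.383,-0.179,-0.28],"angular": [-0.12,-0.16,-0.43],"grip": 0.1},{"offset": [0.383,-0.179,-0.28],"angular": [-0.15,-0.2,-0.54],"grip": 0.1}]}}

```text
t: 7.12
position: [0.4988, 0.2502, 0.2959]
tool_rot: [0.338, 0.922, -0.023, 0.189]
ft_force: [0.9, -0.5, 0.4]
width: 0.0467
grasp_force: 0.0
```

```bash
python3 go.py <<'E'
yaw=-.235;G=sty(yaw,.56);ax=-G.as_matrix()[:,2]; seat=np.array([.4878,.3257,.0334])
show(G,(seat+.164*ax).round(4).tolist())
E
```

```text
t 7.125 pos [0.4988 0.2502 0.2959] q [ 0.1074  0.1834 -0.9502  1.6531  0.5378  1.3099 -0.0826] f [ 0.9267 -0.4608  0.3937] w 0.04672308684804933 0.0
[0.4031, 0.346, 0.1723] [0.2278, 0.0038, 0.0886] [-0.0822, -0.1039, -0.2811]
```

>>> {"method": "arm_command", "body": {"moves": [{"offset": [0.06,0,0],"angular": [-0.04,-0.05,-0.14],"grip": 0.1},{"offset": [0.12,0,0.03],"angular": [-0.082,-0.104,-0.281],"grip": 0.1},{"offset": [0.18,0.004,0.06],"angular": [-0.082,-0.104,-0.281],"grip": 0.1},{"offset": [0.228,0.004,0.089],"angular": [-0.082,-0.104,-0.281],"grip": 0.1},{"offset": [0.228,0.004,0.089],"angular": [-0.082,-0.104,-0.281],"grip": 0.1},{"offset": [0.228,0.004,0.089],"angular": [-0.082,-0.104,-0.281],"grip": 0.1}]}}

```text
t: 7.88
position: [0.4084, 0.3421, 0.1725]
tool_rot: [0.12, 0.954, -0.034, 0.273]
ft_force: [0.4, -0.2, 0.2]
width: 0.0473
grasp_force: 0.0
```

```bash
python3 go.py <<'E'
yaw=-.235;G=sty(yaw,.56);ax=-G.as_matrix()[:,2]; seat=np.array([.4878,.3257,.0334])
show(G,(seat+.164*ax).round(4).tolist())
w=ctrl.camera("wrist");tp=ctrl.camera("top");sc=ctrl.camera("scene");pickle.dump((w,tp,sc),open("pre.pkl","wb"))
for n,c in (("w",w),("t",tp),("s",sc)):
  print(n,"seat,butt104,c64",proj(c,[seat,seat+.104*ax,seat+.04*ax]).round(1).tolist())
W=w["pixels"];p=proj(tp,seat)[0].astype(int);q=proj(sc,seat+.05*ax)[0].astype(int)
A=cv2.resize(tp["pixels"][p[1]-30:p[1]+30,p[0]-30:p[0]+30],(240,240),interpolation=2);B=cv2.resize(sc["pixels"][q[1]-30:q[1]+30,q[0]-30:q[0]+30],(240,240),interpolation=2);print("crops x4 origin",p-30,q-30)
cv2.imwrite("pics/c4.png",np.hstack([W[:,:],np.vstack([A[:210],B[:210]])]))
E
```

```text
t 7.875 pos [0.4084 0.3421 0.1725] q [-0.1643  0.2692 -1.0415  1.9617  0.8888  1.1416 -0.2933] f [ 0.3938 -0.1615  0.2039] w 0.04730969210375505 0.0
[0.4031, 0.346, 0.1723] [0.007, 0.0032, -0.0041] [-0.0048, -0.001, -0.0086]
w seat,butt104,c64 [[284.9, 188.8], [285.7, 229.9], [285.1, 200.9]]
t seat,butt104,c64 [[189.9, 208.9], [175.7, 227.7], [184.8, 215.7]]
s seat,butt104,c64 [[364.3, 271.0], [381.6, 235.6], [370.9, 257.5]]
crops x4 origin [159 178] [342 224]
```

View pics/c4.png

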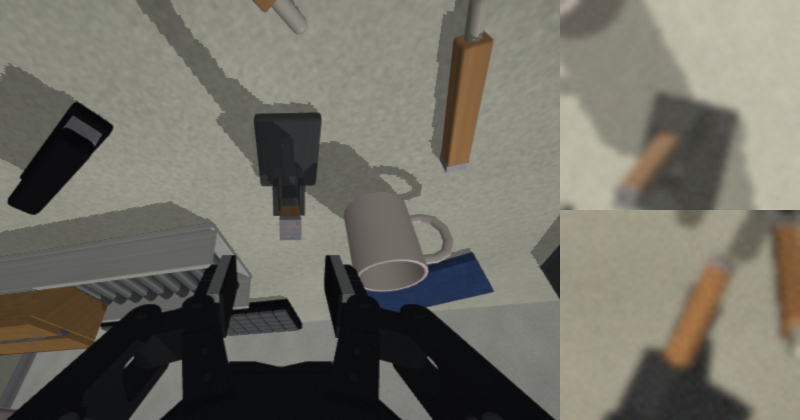

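Wrist view: the stylus butt face is centred at about (290,229), the rest foot spans (256,114)-(321,113) to (261,186)-(319,186), the mug is at (385,240), and the fingers are at either side, centred on column 281. I'll compare this with the projected model.

```bash
python3 go.py <<'E'
w,tp,sc=pickle.load(open("pre.pkl","rb"))
F=np.array([[42.5,30,12],[42.5,-30,12],[-42.5,30,12],[-42.5,-30,12]])/1e3
B=np.array([[22.9-104*np.sin(.56),0,33.4+104*np.cos(.56)]])/1e3
B2=np.array([[22.9-16*np.sin(.56),0,33.4+16*np.cos(.56)]])/1e3
p=np.array([.4655,.331,-.235]); print(proj(w,T(p,np.r_[F,B])).round(1).tolist())
r=lambda u,v:crop(u,v,6,160,192)
obs=[(w,B,np.array([[290,229.5]])),(tp,B,np.array([r(95,212)])),(sc,B,np.array([crop(213,86,5,340,220)])),(tp,F[[0,1,3]],np.array([r(145,57),r(262,85),r(218,250)]))]
o=np.array
for use in (obs,obs[:1]+obs[3:],obs+[(w,F[:2],o([[321,113],[256,114]]))],obs+[(w,F[:2],o([[256,114],[321,113]]))]):
    x,f=fit(use,p); print(x,f.round(1))
a=proj(w,T(p,np.r_[F,B]))
TC=s["position"];Rt=Rn.from_quat(s["tool_rot"]);print("tool axis px",proj(w,[TC+Rt.apply([0,0,d]) for d in (0,.05,.1)]).round(1).tolist())
E
```

```text
t 8.025 pos [0.4089 0.3421 0.1732] q [-0.1632  0.2681 -1.0418  1.9613  0.8889  1.1414 -0.2942] f [0.0293 0.7995 0.4977] w 0.04691005685470588 0.0
[[312.3, 186.3], [257.1, 186.9], [319.0, 118.6], [249.6, 119.6], [285.7, 229.9]]
[ 0.4659  0.3328 -0.2608] [-0.3  0.4 -0.7  0.5  0.2 -0.7 -0.4 -1.2  0.1 -0.4 -0.9  0.9]
[ 0.4656  0.3329 -0.2607] [-0.2  0.  -0.4 -1.1  0.1 -0.2 -0.9  1. ]
[ 0.4645  0.3333 -0.2522] [-0.4 -1.  -0.8  1.1  0.6 -0.9 -0.7 -0.7 -0.2  0.  -0.9  1.4 -7.4 72.7
  2.2 71.6]
[ 0.4649  0.333  -0.2598] [ -0.4  -0.6  -0.8   0.9   0.5  -0.9  -0.5  -0.8   0.    0.   -0.9   1.3
  57.1  72.1 -63.3  72.8]
tool axis px [[281.8, 287.9], [281.5, 242.9], [281.4, 215.9]]
```

```bash
python3 go.py <<'E'
w,tp,sc=pickle.load(open("pre.pkl","rb"))
F=np.array([[42.5,30,12],[42.5,-30,12],[-42.5,30,12],[-42.5,-30,12]])/1e3
B=np.array([[22.9-104*np.sin(.56),0,33.4+104*np.cos(.56)]])/1e3
p=np.array([.4655,.331,-.235]); o=np.array
r=lambda u,v:crop(u,v,6,160,192)
obs=[(w,B,o([[290,229.5]])),(tp,B,o([r(95,212)])),(sc,B,o([crop(213,86,5,340,220)])),(tp,F[[0,1,3]],o([r(145,57),r(262,85),r(218,250)])),(w,F,o([[319,186],[261,186],[321,113],[256,114]]))]
for use in (obs,obs[:1]+obs[4:]):
    x,f=fit(use,p); print(x,f.round(1))
x,_=fit(obs,p)
yaw=x[2];G=sty(yaw,.56);ax=-G.as_matrix()[:,2]; seat=T(x,[[.0229,0,.0334]])[0]; print("seat",seat,ax)
for d in (.12,.064): show(G,(seat+d*ax).round(4).tolist())
E
```

```text
t 8.025 pos [0.4089 0.3421 0.1732] q [-0.1632  0.2681 -1.0418  1.9613  0.8889  1.1414 -0.2942] f [0.0293 0.7995 0.4977] w 0.04691005685470588 0.0
[ 0.4646  0.3348 -0.214 ] [-0.  -1.2 -0.9  1.1  0.7 -0.9 -1.9 -0.4 -1.1 -0.5 -0.8  1.1 -2.4 -1.3
  0.1  0.2  1.2  3.2 -3.5  4.4]
[ 0.4634  0.3356 -0.2052] [ 0.2 -2.4 -1.6 -2.3  0.8 -0.5  1.5  1.5 -3.5  3.3]
seat [0.487  0.3299 0.0334] [-0.5191  0.1128  0.8473]
[0.4247, 0.3435, 0.1351] [0.0101, 0.007, 0.0536] [-0.0116, -0.0003, -0.0213]
[0.4538, 0.3372, 0.0876] [0.0101, 0.0083, 0.1284] [-0.0116, -0.0003, -0.0213]
```

```bash
python3 go.py <<'E'
G=sty(-.235,.56);ax=-G.as_matrix()[:,2]; seat=np.array([.4875,.3285,.0334])
for d in (.12,.064): show(G,(seat+d*ax).round(4).tolist())
E
```

```text
t 8.025 pos [0.4089 0.3421 0.1732] q [-0.1632  0.2681 -1.0418  1.9613  0.8889  1.1414 -0.2942] f [0.0293 0.7995 0.4977] w 0.04691005685470588 0.0
[0.4255, 0.3433, 0.1351] [0.0091, 0.007, 0.0542] [-0.0045, -0.0003, -0.01]
[0.4544, 0.3364, 0.0876] [0.0092, 0.0075, 0.1289] [-0.0045, -0.0003, -0.01]
```

>>> {"method": "arm_command", "body": {"moves": [{"offset": [0.009,0.007,0.03],"angular": [-0.004,0,-0.01],"grip": 0.1},{"offset": [0.009,0.007,0.054],"angular": [-0.004,0,-0.01],"grip": 0.1},{"offset": [0.009,0.007,0.08],"angular": [-0.004,0,-0.01],"grip": 0.1},{"offset": [0.009,0.0075,0.105],"angular": [-0.004,0,-0.01],"grip": 0.1},{"offset": [0.009,0.0075,0.129],"angular": [-0.004,0,-0.01],"grip": 0.1},{"offset": [0.009,0.0075,0.129],"angular": [-0.004,0,-0.01],"grip": 0.1},{"offset": [0.009,0.0075,0.129],"angular": [-0.004,0,-0.01],"grip": 0.1}]}}

```text
t: 8.9
position: [0.4533, 0.3372, 0.0873]
tool_rot: [0.112, 0.955, -0.032, 0.274]
ft_force: [0.4, 0.2, 0.7]
width: 0.0468
grasp_force: 0.0
```

```bash
python3 go.py <<'E'
G=sty(-.235,.56);ax=-G.as_matrix()[:,2]; seat=np.array([.4875,.3285,.0334])
show(G,(seat+.064*ax).round(4).tolist())
w=ctrl.camera("wrist");pickle.dump(w,open("pre2.pkl","wb"))
TC=s["position"];Rt=Rn.from_quat(s["tool_rot"]);print("tool axis px",proj(w,[TC+Rt.apply([0,0,d]) for d in (-.04,-.02,0,.05)]).round(1).tolist())
cv2.imwrite("pics/c5.png",cv2.resize(w["pixels"][180:400,180:400],None,fx=2,fy=2,interpolation=2))
E
```

```text
t 8.9 pos [0.4533 0.3372 0.0873] q [-0.2203  0.4508 -0.924   1.9949  1.1106  1.0499 -0.419 ] f [0.4093 0.249  0.6666] w 0.0467534648893225 0.0
[0.4544, 0.3364, 0.0876] [-0.0016, -0.0008, 0.0005] [0.0001, -0.0009, 0.0012]
tool axis px [[281.8, 350.5], [281.7, 313.4], [281.5, 286.0], [281.3, 241.5]]
```

View pics/c5.png

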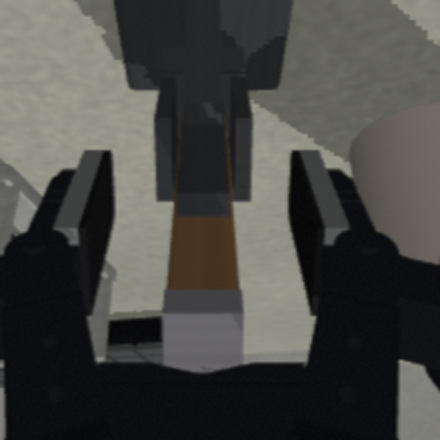

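The stylus shaft is centred at crop column ~203 (px 281.5), matching the tool axis at 281.5. Closing.

>>> {"method": "arm_command", "body": {"moves": [{"offset": [0,0,0],"angular": [0,0,0],"grip": -0.6},{"offset": [0,0,0],"angular": [0,0,0],"grip": -1},{"offset": [0,0,0],"angular": [0,0,0],"grip": -1},{"offset": [0,0,0],"angular": [0,0,0],"grip": -1},{"offset": [0,0,0],"angular": [0,0,0],"grip": -1}], "squeeze": 50}}

```text
t: 9.57
position: [0.4531, 0.3375, 0.0867]
tool_rot: [0.111, 0.955, -0.033, 0.274]
ft_force: [-2.6, 0.6, 4.2]
width: 0.013
grasp_force: 50.5
```

```bash
python3 go.py <<'E'
print(s["tool_rot"],Rn.from_quat(s["tool_rot"]).as_matrix()[:,2])
pickle.dump(s,open("grasp.pkl","wb"))
E
```

```text
t 9.575 pos [0.4531 0.3375 0.0867] q [-0.2214  0.4519 -0.9235  1.9953  1.1118  1.0497 -0.4197] f [-2.557   0.5679  4.2379] w 0.012992308528659685 50.475777983665466
[ 0.1112  0.9548 -0.0325  0.2737] [ 0.5154 -0.123  -0.8481]
```

```bash
python3 go.py <<'E'
G=sty(-.235,.56);z=Rn.from_quat(s["tool_rot"]).as_matrix()[:,2]
show(Rn.from_quat(s["tool_rot"]),(s["position"]-.11*z).round(4).tolist())
S=sty(.004,.6);ax=-S.as_matrix()[:,2];st=np.array([.637,-.060,.105])
show(S,[.44,.2,.29],(st+.124*ax).round(4).tolist())
E
```

```text
t 9.575 pos [0.4531 0.3375 0.0867] q [-0.2214  0.4519 -0.9235  1.9953  1.1118  1.0497 -0.4197] f [-2.557   0.5679  4.2379] w 0.012992308528659685 50.475777983665466
[0.3964, 0.351, 0.1799] [0.0, 0.0, -0.1466] [0.0, 0.0, 0.0]
[0.44, 0.2, 0.29] [-0.1649, -0.1827, -0.2164] [-0.083, -0.0264, -0.1255]
[0.567, -0.0603, 0.2073] [-0.3138, -0.4813, 0.0071] [-0.083, -0.0264, -0.1255]
```

>>> {"method": "arm_command", "body": {"moves": [{"offset": [0,0,-0.04],"angular": [0,0,0],"grip": -1},{"offset": [0,0,-0.09],"angular": [0,0,0],"grip": -1},{"offset": [0,0,-0.147],"angular": [0,0,0],"grip": -1},{"offset": [-0.06,-0.06,-0.21],"angular": [-0.03,-0.01,-0.04],"grip": -1},{"offset": [-0.12,-0.12,-0.216],"angular": [-0.05,-0.016,-0.08],"grip": -1},{"offset": [-0.165,-0.183,-0.216],"angular": [-0.083,-0.026,-0.125],"grip": -1},{"offset": [-0.2,-0.25,-0.18],"angular": [-0.083,-0.026,-0.125],"grip": -1},{"offset": [-0.24,-0.32,-0.13],"angular": [-0.083,-0.026,-0.125],"grip": -1},{"offset": [-0.27,-0.38,-0.1],"angular": [-0.083,-0.026,-0.125],"grip": -1},{"offset": [-0.29,-0.43,-0.06],"angular": [-0.083,-0.026,-0.125],"grip": -1}]}}

```text
t: 10.82
position: [0.5047, 0.072, 0.2514]
tool_rot: [-0.003, 0.955, 0.001, 0.295]
ft_force: [0.5, 0.8, -0.7]
width: 0.0134
grasp_force: 51.2
```

```bash
python3 go.py <<'E'
S=sty(.004,.6);ax=-S.as_matrix()[:,2];st=np.array([.637,-.060,.105])
show(S,(st+.124*ax).round(4).tolist())
E
```

```text
t 10.825 pos [0.5047 0.072  0.2514] q [-0.2468 -0.2488 -0.0634  2.1759  0.2576  0.6531  1.1038] f [ 0.4689  0.8159 -0.6844] w 0.01344037527910795 51.21770918369293
[0.567, -0.0603, 0.2073] [-0.0346, -0.1769, 0.0947] [0.0009, -0.0002, 0.0009]
```

>>> {"method": "arm_command", "body": {"moves": [{"offset": [-0.01,-0.03,0.02],"angular": [0,0,0],"grip": -1},{"offset": [-0.02,-0.06,0.04],"angular": [0,0,0],"grip": -1},{"offset": [-0.03,-0.1,0.06],"angular": [0,0,0],"grip": -1},{"offset": [-0.035,-0.14,0.08],"angular": [0,0,0],"grip": -1},{"offset": [-0.035,-0.177,0.095],"angular": [0,0,0],"grip": -1},{"offset": [-0.035,-0.177,0.095],"angular": [0,0,0],"grip": -1},{"offset": [-0.035,-0.177,0.095],"angular": [0,0,0],"grip": -1},{"offset": [-0.035,-0.177,0.095],"angular": [0,0,0],"grip": -1}]}}

```text
t: 11.82
position: [0.5665, -0.059, 0.2075]
tool_rot: [-0.002, 0.955, 0.001, 0.295]
ft_force: [-0.5, 0.1, 0.3]
width: 0.0132
grasp_force: 51.2
```

```bash
python3 go.py <<'E'
S=sty(.004,.6);ax=-S.as_matrix()[:,2];st=np.array([.637,-.060,.105])
show(S,(st+.124*ax).round(4).tolist(),(st+.08*ax).round(4).tolist())
E
```

```text
t 11.825 pos [ 0.5665 -0.059   0.2075] q [-0.2228 -0.0796  0.2861  2.1366 -0.0417  0.4842  1.6757] f [-0.5356  0.1486  0.2539] w 0.013173882646775225 51.217299699783325
[0.567, -0.0603, 0.2073] [-0.0004, -0.0018, 0.0006] [0.0003, -0.0007, 0.0003]
[0.5918, -0.0602, 0.171] [-0.0005, -0.0018, 0.0592] [0.0003, -0.0007, 0.0003]
```

>>> {"method": "arm_command", "body": {"moves": [{"offset": [0,-0.002,0.03],"angular": [0,0,0],"grip": -1},{"offset": [0,-0.002,0.055],"angular": [0,0,0],"grip": -1},{"offset": [0,-0.002,0.055],"angular": [0,0,0],"grip": -1},{"offset": [0,-0.002,0.055],"angular": [0,0,0],"grip": -1}]}}

```text
t: 12.32
position: [0.5897, -0.0612, 0.1738]
tool_rot: [-0.002, 0.955, 0.001, 0.295]
ft_force: [-0.2, -0.2, -0.5]
width: 0.0134
grasp_force: 51.2
```

```bash
python3 go.py <<'E'
w=ctrl.camera("wrist");sc=ctrl.camera("scene");tp=ctrl.camera("top");pickle.dump((s,w,sc,tp),open("hov.pkl","wb"))
Rt=Rn.from_quat(s["tool_rot"]);ball=s["position"]+Rt.apply([0,0,.064]);print("ball",ball)
car=np.array([[0,100,70],[0,-100,70],[0,83,66],[7,100,70],[-7,100,70],[60,100,70],[-60,100,70]])/1e3+[.638,-.1447,.035]
for n,c in (("w",w),("s",sc),("t",tp)): print(n,proj(c,np.r_[[ball],car]).round(1).tolist())
b=proj(w,ball)[0].astype(int);x0,y0=max(b[0]-70,0),max(b[1]-70,0)
A=cv2.resize(w["pixels"][y0:y0+140,x0:x0+140],(560,560),interpolation=2)
q=proj(sc,ball)[0].astype(int)-30;B=cv2.resize(sc["pixels"][q[1]:q[1]+70,q[0]:q[0]+60],(240,280),interpolation=2)
q2=proj(tp,ball)[0].astype(int)-30;C=cv2.resize(tp["pixels"][q2[1]:q2[1]+70,q2[0]:q2[0]+60],(240,280),interpolation=2)
print((x0,y0),q,q2);cv2.imwrite("pics/c6.png",np.hstack([A,np.vstack([B,C])]))
E
```

```text
t 12.325 pos [ 0.5897 -0.0612  0.1738] q [-0.2295  0.0221  0.3103  2.1282 -0.1379  0.398   1.764 ] f [-0.2086 -0.1607 -0.4503] w 0.013424245037024201 51.21322453022003
ball [ 0.6258 -0.061   0.121 ]
w [[281.7, 233.0], [303.2, 223.6], [37.0, 222.9], [280.6, 219.2], [302.6, 228.6], [303.8, 218.3], [299.0, 260.2], [309.8, 166.9]]
s [[217.4, 217.8], [219.2, 226.7], [168.8, 203.4], [214.7, 225.8], [217.4, 227.9], [220.9, 225.5], [203.6, 237.1], [233.9, 216.9]]
t [[331.9, 154.2], [324.9, 150.9], [401.9, 151.1], [331.3, 151.2], [324.9, 148.2], [325.0, 153.5], [324.9, 128.4], [325.0, 173.6]]
(np.int64(211), np.int64(162)) [187 187] [301 124]
```

View pics/c6.png

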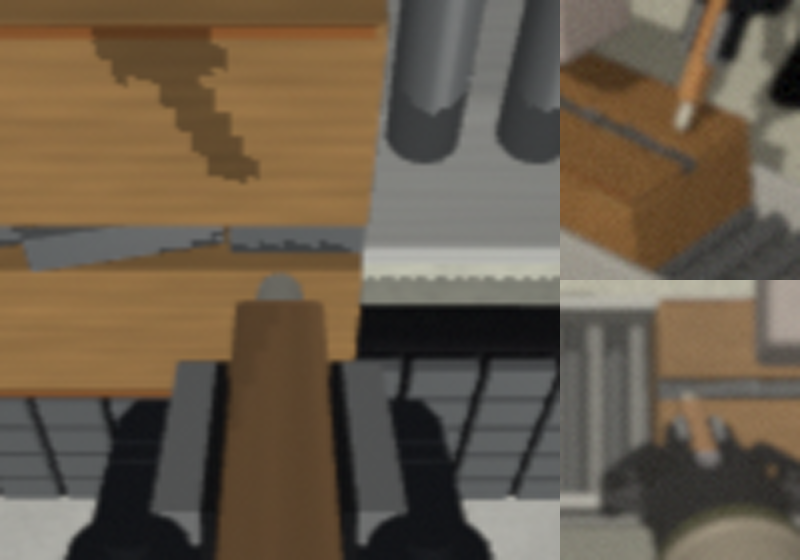

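Wrist crop: nib apex is at (281,274) crop with ball centre at ~(281,295). The groove edges are at v≈228 and 270, the landing spans u 230–363, and tab 1 is raised at u 20–225. The ball sits ~1.5 mm toward tool -x from nominal, which agrees with the seat estimate. The seam is at x≈0.638. Descending along the axis onto the landing.

```bash
cat >> h.py <<'E'
BALL=np.array([-.0015,-.0005,.064])
E
python3 go.py <<'E'
S=sty(.004,.6);print("ball",s["position"]+Rn.from_quat(s["tool_rot"]).apply(BALL))
tg=lambda b:(np.array(b)-S.apply(BALL)).round(4).tolist()
show(S,tg([.6355,-.0615,.1095]),tg([.638,-.0615,.105]),tg([.638,-.0615,.103]))
E
```

```text
t 12.475 pos [ 0.5899 -0.0615  0.1742] q [-0.2293  0.0217  0.3108  2.1282 -0.1385  0.3976  1.7646] f [ 0.1875  0.0574 -0.2109] w 0.013665019665287836 51.21361970901489
ball [ 0.6272 -0.0619  0.1222]
[0.5981, -0.0611, 0.1615] [0.0005, 0.0005, 0.0202] [-0.0002, 0.0, -0.0005]
[0.6006, -0.0611, 0.157] [0.0011, 0.0005, 0.027] [-0.0002, 0.0, -0.0005]
[0.6006, -0.0611, 0.155] [0.0026, 0.0005, 0.0292] [-0.0002, 0.0, -0.0005]
```

>>> {"method": "arm_command", "body": {"moves": [{"offset": [0,0,0.005],"angular": [0,0,0],"grip": -1},{"offset": [0,0,0.01],"angular": [0,0,0],"grip": -1},{"offset": [0.0005,0,0.015],"angular": [0,0,0],"grip": -1},{"offset": [0.0005,0,0.019],"angular": [0,0,0],"grip": -1},{"offset": [0.001,0,0.022],"angular": [0,0,0],"grip": -1},{"offset": [0.001,0,0.025],"angular": [0,0,0],"grip": -1},{"offset": [0.001,0,0.027],"angular": [0,0,0],"grip": -1},{"offset": [0.0015,0,0.0285],"angular": [0,0,0],"grip": -1},{"offset": [0.0015,0,0.0285],"angular": [0,0,0],"grip": -1},{"offset": [0.0015,0,0.0285],"angular": [0,0,0],"grip": -1}]}}

```text
t: 13.72
position: [0.6019, -0.0617, 0.1564]
tool_rot: [-0.001, 0.955, 0.0, 0.296]
ft_force: [-2.9, -0.4, 6.7]
width: 0.0138
grasp_force: 52.4
```

```bash
python3 go.py <<'E'
S=sty(.004,.6);print("ball",s["position"]+Rn.from_quat(s["tool_rot"]).apply(BALL))
w=ctrl.camera("wrist")
cv2.imwrite("pics/c7.png",cv2.resize(w["pixels"][162:302,211:351],(560,560),interpolation=2))
E
```

```text
t 13.725 pos [ 0.6019 -0.0617  0.1564] q [-0.2193  0.076   0.3065  2.1215 -0.2016  0.3536  1.8208] f [-2.9303 -0.3838  6.7111] w 0.01381424208255174 52.35287010669708
ball [ 0.6394 -0.0621  0.1045]
```

View pics/c7.png

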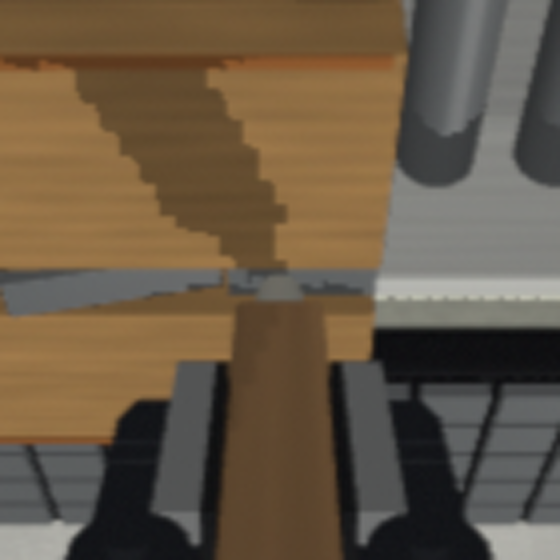

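In the groove: nib at (280,285) crop, between groove edges v 268–315, with 6.7 N on the floor. Starting the slow pass at 24 mm/s.

>>> {"method": "arm_command", "body": {"moves": [{"offset": [0.0003,-0.003,-0.0002],"angular": [0,0,0],"grip": -1},{"offset": [0.0006,-0.007,-0.0004],"angular": [0,0,0],"grip": -1},{"offset": [0.001,-0.011,-0.0007],"angular": [0,0,0],"grip": -1},{"offset": [0.001,-0.015,-0.0007],"angular": [0,0,0],"grip": -1},{"offset": [0.001,-0.019,-0.0007],"angular": [0,0,0],"grip": -1},{"offset": [0.001,-0.023,-0.0007],"angular": [0,0,0],"grip": -1},{"offset": [0.001,-0.027,-0.0007],"angular": [0,0,0],"grip": -1},{"offset": [0.001,-0.031,-0.0007],"angular": [0,0,0],"grip": -1},{"offset": [0.001,-0.035,-0.0007],"angular": [0,0,0],"grip": -1},{"offset": [0.001,-0.039,-0.0007],"angular": [0,0,0],"grip": -1}]}}

```text
t: 15.02
position: [0.6007, -0.0903, 0.1558]
tool_rot: [-0.002, 0.955, 0.001, 0.296]
ft_force: [0.1, 4.3, 5.8]
width: 0.0137
grasp_force: 51.9
```

```bash
python3 go.py <<'E'
M=Rn.from_quat(s["tool_rot"]);print("ball",s["position"]+M.apply(BALL),M.as_matrix()[:,1],M.as_matrix()[:,2])
E
```

```text
t 15.025 pos [ 0.6007 -0.0903  0.1558] q [-0.1491  0.0867  0.3073  2.1114 -0.3174  0.3688  1.9865] f [0.0632 4.2811 5.7839] w 0.013709285621670548 51.900551319122314
ball [ 0.6381 -0.0906  0.1038] [-0.004   1.      0.0004] [ 0.5649  0.0026 -0.8252]
```

>>> {"method": "arm_command", "body": {"moves": [{"offset": [0,-0.005,0],"angular": [0,0,0],"grip": -1},{"offset": [0,-0.01,0],"angular": [0,0,0],"grip": -1},{"offset": [0,-0.015,0],"angular": [0,0,0],"grip": -1},{"offset": [0,-0.02,0],"angular": [0,0,0],"grip": -1},{"offset": [0,-0.025,0],"angular": [0,0,0],"grip": -1},{"offset": [0,-0.03,0],"angular": [0,0,0],"grip": -1},{"offset": [0,-0.035,0],"angular": [0,0,0],"grip": -1},{"offset": [0,-0.04,0],"angular": [0,0,0],"grip": -1},{"offset": [0,-0.045,0],"angular": [0,0,0],"grip": -1},{"offset": [0,-0.05,0],"angular": [0,0,0],"grip": -1}]}}

```text
t: 16.27
position: [0.6008, -0.1276, 0.1557]
tool_rot: [-0.002, 0.955, 0.001, 0.296]
ft_force: [-0.4, 5.6, 6.4]
width: 0.0134
grasp_force: 52.0
```

```bash
python3 go.py <<'E'
M=Rn.from_quat(s["tool_rot"]);print("ball",s["position"]+M.apply(BALL),M.as_matrix()[:,1],M.as_matrix()[:,2])
E
```

```text
t 16.275 pos [ 0.6008 -0.1276  0.1557] q [-0.0601  0.1084  0.3087  2.0885 -0.4483  0.3976  2.1782] f [-0.3803  5.6103  6.4483] w 0.013424256334407537 52.01843082904816
ball [ 0.6382 -0.1279  0.1037] [-0.0043  1.      0.0006] [ 0.5647  0.0029 -0.8253]
```

>>> {"method": "arm_command", "body": {"moves": [{"offset": [0,-0.005,0],"angular": [0,0,0],"grip": -1},{"offset": [0,-0.01,0],"angular": [0,0,0],"grip": -1},{"offset": [0,-0.015,0],"angular": [0,0,0],"grip": -1},{"offset": [0,-0.02,0],"angular": [0,0,0],"grip": -1},{"offset": [0,-0.025,0],"angular": [0,0,0],"grip": -1},{"offset": [0,-0.03,0],"angular": [0,0,0],"grip": -1},{"offset": [0,-0.035,0],"angular": [0,0,0],"grip": -1},{"offset": [0,-0.04,0],"angular": [0,0,0],"grip": -1},{"offset": [0,-0.045,0],"angular": [0,0,0],"grip": -1},{"offset": [0,-0.05,0],"angular": [0,0,0],"grip": -1}]}}

```text
t: 17.52
position: [0.6009, -0.165, 0.1556]
tool_rot: [-0.002, 0.955, 0.001, 0.295]
ft_force: [1.0, 4.8, 8.6]
width: 0.0137
grasp_force: 52.1
```

```bash
python3 go.py <<'E'
M=Rn.from_quat(s["tool_rot"]);print("ball",s["position"]+M.apply(BALL))
E
```

```text
t 17.525 pos [ 0.6009 -0.165   0.1556] q [ 0.0252  0.1362  0.3108  2.0584 -0.5548  0.4347  2.3416] f [1.0427 4.848  8.6358] w 0.013663600326286765 52.10212290287018
ball [ 0.6383 -0.1653  0.1036]
```

>>> {"method": "arm_command", "body": {"moves": [{"offset": [0,-0.005,0],"angular": [0,0,0],"grip": -1},{"offset": [0,-0.01,0],"angular": [0,0,0],"grip": -1},{"offset": [0,-0.015,0],"angular": [0,0,0],"grip": -1},{"offset": [0,-0.02,0],"angular": [0,0,0],"grip": -1},{"offset": [0,-0.025,0],"angular": [0,0,0],"grip": -1},{"offset": [0,-0.03,0],"angular": [0,0,0],"grip": -1},{"offset": [0,-0.035,0],"angular": [0,0,0],"grip": -1},{"offset": [0,-0.04,0],"angular": [0,0,0],"grip": -1},{"offset": [0,-0.045,0],"angular": [0,0,0],"grip": -1},{"offset": [0,-0.05,0],"angular": [0,0,0],"grip": -1}]}}

```text
t: 18.77
position: [0.601, -0.2025, 0.1556]
tool_rot: [-0.002, 0.955, 0.001, 0.295]
ft_force: [-0.4, 5.7, 9.0]
width: 0.0134
grasp_force: 52.2
```

```bash
python3 go.py <<'E'
M=Rn.from_quat(s["tool_rot"]);print("ball",s["position"]+M.apply(BALL))
E
```

```text
t 18.775 pos [ 0.601  -0.2025  0.1556] q [ 0.1054  0.1695  0.3144  2.0214 -0.6383  0.4774  2.4775] f [-0.4234  5.6592  9.0362] w 0.013367134722725752 52.178921699523926
ball [ 0.6384 -0.2027  0.1036]
```

>>> {"method": "arm_command", "body": {"moves": [{"offset": [0,-0.005,0],"angular": [0,0,0],"grip": -1},{"offset": [0,-0.01,0],"angular": [0,0,0],"grip": -1},{"offset": [0,-0.015,0],"angular": [0,0,0],"grip": -1},{"offset": [0,-0.02,0],"angular": [0,0,0],"grip": -1},{"offset": [0,-0.024,0],"angular": [0,0,0],"grip": -1},{"offset": [0,-0.0275,0],"angular": [0,0,0],"grip": -1},{"offset": [0,-0.0275,0],"angular": [0,0,0],"grip": -1},{"offset": [0,-0.0275,0],"angular": [0,0,0],"grip": -1},{"offset": [0,-0.0275,0],"angular": [0,0,0],"grip": -1}]}}

```text
t: 19.9
position: [0.6009, -0.2244, 0.1558]
tool_rot: [-0.001, 0.955, 0.0, 0.296]
ft_force: [0.3, 3.9, 7.9]
width: 0.0134
grasp_force: 52.2
```

```bash
python3 go.py <<'E'
M=Rn.from_quat(s["tool_rot"]);print("ball",s["position"]+M.apply(BALL))
w=ctrl.camera("wrist");pickle.dump(w,open("end.pkl","wb"));
cv2.imwrite("pics/c8.png",w["pixels"][120:320,150:560].repeat(1,0))
g=pickle.load(open("grasp.pkl","rb"));print(g["position"],g["tool_rot"])
show(M,(s["position"]-.11*M.as_matrix()[:,2]).round(4).tolist())
E
```

```text
t 19.9 pos [ 0.6009 -0.2244  0.1558] q [ 0.1474  0.1898  0.3182  1.9982 -0.6749  0.5014  2.5411] f [0.2502 3.8502 7.8957] w 0.013369006937843101 52.242257595062256
ball [ 0.6383 -0.2248  0.1038]
[0.4531 0.3375 0.0867] [ 0.1112  0.9548 -0.0325  0.2737]
[0.5388, -0.2245, 0.2466] [-0.0, 0.0001, -0.1467] [0.0, 0.0, 0.0]
```

>>> {"method": "arm_command", "body": {"moves": [{"offset": [0,0,-0.006],"angular": [0,0,0],"grip": -1},{"offset": [0,0,-0.014],"angular": [0,0,0],"grip": -1},{"offset": [0,0,-0.024],"angular": [0,0,0],"grip": -1},{"offset": [0,0,-0.04],"angular": [0,0,0],"grip": -1},{"offset": [0,0,-0.07],"angular": [0,0,0],"grip": -1},{"offset": [0,0,-0.11],"angular": [0,0,0],"grip": -1},{"offset": [0,0,-0.14],"angular": [0,0,0],"grip": -1},{"offset": [0,0,-0.14],"angular": [0,0,0],"grip": -1}]}}

```text
t: 20.95
position: [0.5411, -0.2251, 0.244]
tool_rot: [-0.001, 0.955, -0.0, 0.297]
ft_force: [-0.5, 0.3, -0.8]
width: 0.0131
grasp_force: 51.2
```

```bash
python3 go.py <<'E'
w=ctrl.camera("wrist");pickle.dump(w,open("end.pkl","wb"));print(proj(w,[[.638,-.0447,.105],[.638,-.2447,.105]]).round())
G=Rn.from_quat(pickle.load(open("grasp.pkl","rb"))["tool_rot"]);M=Rn.from_quat(s["tool_rot"])
show(M,[.555,.0,.25]); show(G,[.51,.18,.25])
E
```

```text
t 20.95 pos [ 0.5411 -0.2251  0.244 ] q [ 0.1209 -0.0405  0.3699  2.0142 -0.4252  0.6668  2.3371] f [-0.5209  0.2899 -0.7828] w 0.01308742242284037 51.18307828903198
[[457. 193.]
 [262. 192.]]
[0.555, 0.0, 0.25] [-0.0203, 0.3, 0.004] [0.0, 0.0, 0.0]
[0.51, 0.18, 0.25] [0.0286, 0.5401, -0.0299] [0.0819, 0.0281, 0.1245]
```

>>> {"method": "arm_command", "body": {"moves": [{"offset": [-0.007,0.07,0],"angular": [0,0,0],"grip": -1},{"offset": [-0.014,0.15,0],"angular": [0,0,0],"grip": -1},{"offset": [-0.02,0.23,0.004],"angular": [0,0,0],"grip": -1},{"offset": [-0.02,0.3,0.004],"angular": [0,0,0],"grip": -1},{"offset": [-0.01,0.36,-0.005],"angular": [0.02,0.007,0.03],"grip": -1},{"offset": [0,0.42,-0.015],"angular": [0.04,0.014,0.06],"grip": -1},{"offset": [0.015,0.48,-0.025],"angular": [0.06,0.021,0.09],"grip": -1},{"offset": [0.029,0.54,-0.03],"angular": [0.082,0.028,0.125],"grip": -1},{"offset": [0.029,0.54,-0.03],"angular": [0.082,0.028,0.125],"grip": -1},{"offset": [0.029,0.54,-0.03],"angular": [0.082,0.028,0.125],"grip": -1}]}}

```text
t: 22.25
position: [0.5091, 0.1806, 0.2465]
tool_rot: [0.11, 0.956, -0.032, 0.271]
ft_force: [-0.0, -0.6, -0.5]
width: 0.0132
grasp_force: 51.3
```

```bash
python3 go.py <<'E'
g=pickle.load(open("grasp.pkl","rb"));G=Rn.from_quat(g["tool_rot"]);z=G.as_matrix()[:,2]
show(G,(g["position"]-.12*z).round(4).tolist())
E
```

```text
t 22.25 pos [0.5091 0.1806 0.2465] q [-0.1039 -0.0455 -0.5376  1.9894  0.5157  0.8879  0.4267] f [-0.0472 -0.5629 -0.4615] w 0.013157993275972299 51.26663625240326
[0.3913, 0.3522, 0.1884] [0.2152, 0.187, -0.042] [0.0002, -0.0041, 0.0012]
```

>>> {"method": "arm_command", "body": {"moves": [{"offset": [0.06,0.05,-0.02],"angular": [0,-0.004,0.001],"grip": -1},{"offset": [0.11,0.1,-0.03],"angular": [0,-0.004,0.001],"grip": -1},{"offset": [0.16,0.15,-0.04],"angular": [0,-0.004,0.001],"grip": -1},{"offset": [0.215,0.187,-0.042],"angular": [0,-0.004,0.001],"grip": -1},{"offset": [0.215,0.187,-0.042],"angular": [0,-0.004,0.001],"grip": -1},{"offset": [0.215,0.187,-0.042],"angular": [0,-0.004,0.001],"grip": -1},{"offset": [0.215,0.187,-0.042],"angular": [0,-0.004,0.001],"grip": -1}]}}

```text
t: 23.12
position: [0.3935, 0.3508, 0.1901]
tool_rot: [0.113, 0.954, -0.033, 0.275]
ft_force: [-0.3, 0.4, 0.5]
width: 0.0134
grasp_force: 51.3
```

```bash
python3 go.py <<'E'
g=pickle.load(open("grasp.pkl","rb"));G=Rn.from_quat(g["tool_rot"]);z=G.as_matrix()[:,2]
for d in (.06,.04,.0): show(G,(g["position"]-d*z).round(4).tolist())
E
```

```text
t 23.125 pos [0.3935 0.3508 0.1901] q [-0.3956  0.1718 -0.8     1.954   0.7735  1.1131 -0.2206] f [-0.3284  0.3563  0.4742] w 0.013409286734639845 51.26977264881134
[0.4222, 0.3448, 0.1375] [0.0042, 0.0011, 0.0801] [-0.0008, 0.002, -0.0025]
[0.4325, 0.3424, 0.1206] [0.0043, 0.0013, 0.1067] [-0.0008, 0.002, -0.0025]
[0.4531, 0.3375, 0.0867] [0.0045, 0.0014, 0.16] [-0.0008, 0.002, -0.0025]
```

>>> {"method": "arm_command", "body": {"moves": [{"offset": [0.0025,0.001,0.02],"angular": [-0.001,0.002,-0.002],"grip": -1},{"offset": [0.0025,0.001,0.04],"angular": [-0.001,0.002,-0.002],"grip": -1},{"offset": [0.0025,0.001,0.06],"angular": [-0.001,0.002,-0.002],"grip": -1},{"offset": [0.0025,0.001,0.08],"angular": [-0.001,0.002,-0.002],"grip": -1},{"offset": [0.0025,0.0013,0.095],"angular": [-0.001,0.002,-0.002],"grip": -1},{"offset": [0.0025,0.0013,0.107],"angular": [-0.001,0.002,-0.002],"grip": -1},{"offset": [0.0025,0.0013,0.107],"angular": [-0.001,0.002,-0.002],"grip": -1},{"offset": [0.0025,0.0013,0.107],"angular": [-0.001,0.002,-0.002],"grip": -1}]}}

```text
t: 24.12
position: [0.4324, 0.3438, 0.121]
tool_rot: [0.11, 0.955, -0.032, 0.274]
ft_force: [2.2, -1.1, -0.6]
width: 0.0133
grasp_force: 51.2
```

```bash
python3 go.py <<'E'
g=pickle.load(open("grasp.pkl","rb"));G=Rn.from_quat(g["tool_rot"]);z=G.as_matrix()[:,2]
for d in (.04,.02,.0): show(G,(g["position"]-d*z).round(4).tolist())
E
```

```text
t 24.125 pos [0.4324 0.3438 0.121 ] q [-0.3997  0.3056 -0.7371  1.9925  0.9292  1.0063 -0.3169] f [ 2.2244 -1.1409 -0.5907] w 0.01333583149830716 51.154780983924866
[0.4325, 0.3424, 0.1206] [-0.0002, -0.0018, 0.0007] [0.0012, -0.0002, 0.001]
[0.4428, 0.3399, 0.1036] [-0.0002, -0.0019, 0.0274] [0.0012, -0.0002, 0.001]
[0.4531, 0.3375, 0.0867] [-0.0002, -0.0019, 0.054] [0.0012, -0.0002, 0.001]
```

>>> {"method": "arm_command", "body": {"moves": [{"offset": [-0.001,-0.0018,0],"angular": [0.001,0,0.001],"grip": -1},{"offset": [-0.001,-0.0018,0.008],"angular": [0.001,0,0.001],"grip": -1},{"offset": [-0.001,-0.0018,0.016],"angular": [0.001,0,0.001],"grip": -1},{"offset": [-0.001,-0.0018,0.024],"angular": [0.001,0,0.001],"grip": -1},{"offset": [-0.001,-0.0018,0.032],"angular": [0.001,0,0.001],"grip": -1},{"offset": [-0.001,-0.0018,0.04],"angular": [0.001,0,0.001],"grip": -1},{"offset": [-0.001,-0.0018,0.047],"angular": [0.001,0,0.001],"grip": -1},{"offset": [-0.001,-0.0018,0.052],"angular": [0.001,0,0.001],"grip": -1},{"offset": [-0.001,-0.0018,0.052],"angular": [0.001,0,0.001],"grip": -1}]}}

```text
t: 25.25
position: [0.4527, 0.3377, 0.0878]
tool_rot: [0.111, 0.955, -0.032, 0.273]
ft_force: [-0.0, -0.3, 0.1]
width: 0.0134
grasp_force: 51.2
```

```bash
python3 go.py <<'E'
g=pickle.load(open("grasp.pkl","rb"));G=Rn.from_quat(g["tool_rot"]);z=G.as_matrix()[:,2]
show(G,g["position"].round(4).tolist())
E
```

```text
t 25.25 pos [0.4527 0.3377 0.0878] q [-0.4022  0.3728 -0.6966  2.0009  1.0098  0.9602 -0.3651] f [-0.0053 -0.2548  0.0739] w 0.013366287492670319 51.18929207324982
[0.4531, 0.3375, 0.0867] [0.0003, -0.0001, 0.0016] [0.0002, -0.0006, 0.0002]
```

Fully in without force, within ~1 mm of the original grasp pose. Opening, then withdrawing along the shaft.

>>> {"method": "arm_command", "body": {"moves": [{"offset": [0.0003,0,0.001],"angular": [0,0,0],"grip": -1},{"offset": [0.0003,0,0.001],"angular": [0,0,0],"grip": -0.6},{"offset": [0.0003,0,0.001],"angular": [0,0,0],"grip": -0.3},{"offset": [0.0003,0,0.001],"angular": [0,0,0],"grip": 0.1},{"offset": [0.0003,0,0.001],"angular": [0,0,0],"grip": 0.1},{"offset": [0.0003,0,0.001],"angular": [0,0,0],"grip": 0.1}]}}

```text
t: 26.0
position: [0.4529, 0.3378, 0.0874]
tool_rot: [0.111, 0.955, -0.032, 0.273]
ft_force: [0.3, -0.0, -1.0]
width: 0.047
grasp_force: 0.0
```

>>> {"method": "arm_command", "body": {"moves": [{"offset": [0,0,-0.03],"angular": [0,0,0],"grip": 0.1},{"offset": [0,0,-0.07],"angular": [0,0,0],"grip": 0.1},{"offset": [0,0,-0.11],"angular": [0,0,0],"grip": 0.1},{"offset": [0,0,-0.15],"angular": [0,0,0],"grip": 0.1},{"offset": [0,0,-0.15],"angular": [0,0,0],"grip": 0.1},{"offset": [0,0,-0.15],"angular": [0,0,0],"grip": 0.1}]}}

```text
t: 26.75
position: [0.3953, 0.3509, 0.1823]
tool_rot: [0.111, 0.955, -0.033, 0.273]
ft_force: [-0.8, 0.2, -0.2]
width: 0.0471
grasp_force: 0.0
```

```bash
python3 go.py <<'E'
w=ctrl.camera("wrist");sc=ctrl.camera("scene");tp=ctrl.camera("top");e=pickle.load(open("end.pkl","rb"))
seat=np.array([.4875,.3285,.0334]);ax=-sty(-.235,.56).as_matrix()[:,2]
bt=proj(w,seat+.104*ax)[0];print("butt pred wrist",bt,"expected obs ~",proj(w,[[.434,.3414,.1215]]))
rs=lambda i,sz:cv2.resize(i,sz,interpolation=2)
u,v=bt.astype(int)-40
A=rs(w["pixels"][max(v,0):max(v,0)+80,u:u+80],(280,280));print("wrist crop origin",u,max(v,0))
B=rs(e["pixels"][150:240,230:470],(800,300))
C=rs(sc["pixels"][185:285,150:250],(280,280)); D=rs(tp["pixels"][125:185,310:410],(240,140)); E_=rs(tp["pixels"][190:240,160:220],(240,140))
cv2.imwrite("pics/c9.png",np.vstack([B,np.hstack([A,C,np.vstack([D,E_])])]))
E
```

```text
t 26.75 pos [0.3953 0.3509 0.1823] q [-0.3932  0.185  -0.8001  1.9601  0.7854  1.1018 -0.2282] f [-0.8136  0.1771 -0.2047] w 0.04708612578413589 0.0
butt pred wrist [280.81   229.8043] expected obs ~ [[280.9326 229.9569]]
wrist crop origin 240 189
```

View pics/c9.png

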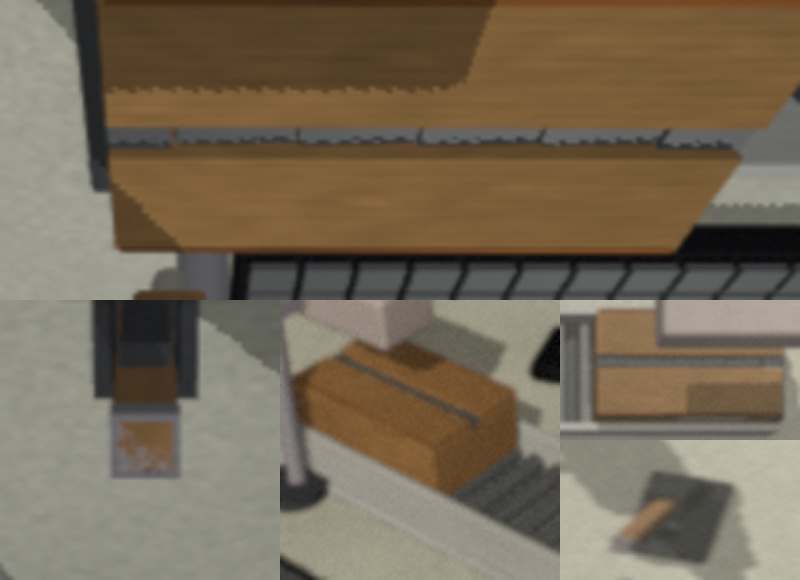

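The final views show all four tabs flat along the seam (row v≈138), the carton against the dark stop at the left, and the stylus in its trough with its butt at (281.4,229.8), where (280.9,230.0) is predicted for home. Handing in.

```bash
python3 -c "
from station import ctrl
print(ctrl.job_done())"
```

```text
the job is handed in; nothing more can be done
None
```

I handed the job in at about 27 s: the last pictures show the carton against the stop, all four tabs flat and the stylus home in its rest, but the judge returned no verdict and I made no final check of the bystanders' positions.

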